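# Portion one row of biscuit balls into the open cup

## Robot

A 6-joint arm with a two-finger parallel gripper is mounted at the origin on the work surface. World frame = base frame: x ahead of the robot, y to its left, z up, the work surface at z = 0. Lengths are in mm, angles in rad, forces in N, time in s.
With the tool pointing down it reaches from about 250 to 775 mm from the base axis. Payload 4 kg.
Tool frame: the origin (TCP) lies at the very end of the fingers, on their centre line; the grasp point (between the pads) lies 19 mm behind it; z points along the fingers, y is the line along which they close (so a half turn about z gives the same grasp; the last joint's range is limited). The gripper opens to 94 mm and grips with 3 to 60 N. Pads are 16 mm wide; open, the fingers measure 119 mm over their backs; the gripper's body (75 mm by 177 mm) begins 78 mm behind the grasp point.
Start: joints at [1.046, 0.087, 1.371, -0, 1.684, -0.103], TCP at [225.184, 501.809, 205.506] pointing down, gripper open.
Joint ranges: [-3.1, 3.1], [-0.76, 2.03], [0.27, 2.55], [-1.08, 4.22], [0.17, 2.65], [-2.57, 2.57]. Speed limits (rad/s): [2.79, 2.79, 3.14, 3.14, 3.14, 3.14].

## Interface

Orientations are given as [roll, pitch, yaw] about the fixed x, y, z axes, in that order (R = Rz(yaw) Ry(pitch) Rx(roll)).
In Python, from plant import ctrl gives the robot as it stands.
- The arm moves only by the tool send_rows, never from a script. Its arguments are lists of equal length, an entry for each row: "xyz": the shift along the tool's x, y, z in cm, a list of three; "angular": the turn, a rotation vector about the tool's x, y, z in rad, a list of three; "grip": the finger opening in cm, from 0 to 9.4. In form: {"xyz": [[x, y, z], ...], "angular": [[rx, ry, rz], ...], "grip": [grip, ...]}. A call has 1 to 10 rows; each row shifts and turns the commanded pose from where the row before left it, along the tool's axes as they then stand; what a row does not reach is not made up. A row lasts 1/8 s, in which the tool goes at most 62.5 mm and 10.7 degrees, less where a joint would pass 70% of its speed; a pose out of reach is approached as far as the arm can. A call is refused whole if a number of a shift passes 6.25 or a number of a turn 0.188, either way. A call with a gripper value outside its range is refused whole. The fingers move at their own pace and stop on an object; the grip force is fixed at half the most. Time passes only in rows, so rows that do not move let the fingers close. It gives the time, the measured TCP pose, the force, the opening and the grip force at its end, in the units of the state.
- ctrl.get_obs(): the state, without advancing time (a new reading comes with each control period).
- ctrl.get_image(name): name is "scene" or "top" or "wrist"; returns the picture (420x560x3 uint8, blue, green, red); there is no depth.
- ctrl.get_calibration(name): a dict with "vertical_fov" (degrees; the focal length in pixels is half the picture's height over the tangent of half this angle, whatever the lens; pixels are square), "cx", "cy" (the principal point, pixels), "dist" ([k1, k2, p1, p2, k3] as OpenCV has them; the pictures are not rectified), "R" (3x3) and "t" (3): a world point X has camera coordinates R X + t. Camera axes: x right, y down, z forward; pixel columns grow to the right and rows downward; lengths in mm; the calibration is good to about 2 mm. A picture is of the moment at which its call begins: read the wrist's pose just before it. get_calibration takes no time and is no camera call; for the wrist camera it gives the pose at the moment of the call.
- ctrl.job_done(): hands the job in; it is judged then, once.
The state is a dict: "clock": time; "qpos": joint angles; "dq": joint speeds; "tau": joint torques, N m; "eef_pos": TCP position; "tool_rot": TCP orientation; "contact_force": force on the tool from outside, world axes, zero at the start; "torque": the same for the moment, N m; "opening": opening from 0.0 (shut) to 1.0 (fully open); "grasp_force": force on a finger pad.
Only numpy, scipy, OpenCV 4.12 (cv2) and the standard library are available. Lean on these libraries where they do the work, as an engineer would, in place of code of your own. Each camera call takes 0.05 s, during which the arm holds its last target. There are 200 camera calls.

## Task

Turn the wheel of cups by its knob, click by click, until the open cup stands under the tray's spout, then lift the rod to tip the counting tray gently, just far enough that only the front row of three balls rolls into the cup and the two rows behind stay in their grooves. Then lay the tray flat again and turn the wheel one click clockwise, seen from above, so the filled cup stands clear of the spout, settled in its click. Leave the things around the machine where they are.

Things in the scene. Friction and masses are not known exactly. Their poses are not given: they have to be found in the camera images.
- machine: fixed portioning machine, 150 x 310 mm base board. Origin: on the table; z up, +y level from the tipping tray towards the wheel of cups. In this frame (mm): wheel axis x 0, y 120; tray spout edge (hinge) x 0, y 18, height 108; rod x 0, y -141, height 128 (tray flat). Top heights: lids 97, tray walls and balls 140, knob 147. Stands turned by up to 0.3 rad.
- wheel (a joint): turn of the level wooden wheel (256 mm) with five steel cups 80 mm from its axis, 72 degrees apart: four lidded, one open. 0 = open cup under the spout; clockwise from above lowers the value. A detent (0.12 N m) holds every 1.2566 rad (one click = one cup) and draws the wheel into the nearest when let go. Starts one or two clicks on the positive side, rarely between clicks. Limits -2.8, 3.3.
- knob_mid (a point): round dark wooden knob on the wheel's axis, 40 mm diameter, 42 mm high, standing on a 28 mm steel post. Point: on the axis, 128 mm above the table, 2 mm above the knob's middle. Pinch it at any heading with about 30 N and turn it to turn the wheel. Axes turn with the wheel.
- cup_floor (a point): centre of the inner floor of the one open cup (inner diameter 84 mm, outer 90 mm, inner depth 48 mm; its rim 92 mm above the table; its floor 44 mm above the table). z up; moves with the wheel.
- tray (a joint): tilt of the wooden counting tray about the level hinge at its spout edge. 0 = flat on its rest; positive = rod end raised, spout facing down; limit 0.9 rad. The front row rolls out of its shallow groove at about 0.23 rad, the two rows behind out of their deep grooves at about 0.52 rad. Lightly damped: it falls back flat if let go.
- tray_spout (a point): middle of the tray's spout edge, on the hinge axis, under the 8 mm tray floor, 108 mm above the table. Axes turn with the tray: x along the hinge, +y out over the wheel, z out of the floor. The rows of three balls lie at y -42 (front), -72, -102 mm; 76 mm between its side walls, open at the spout; end wall's outer face at y -124 mm.
- tray_rod (a point): middle of the round steel rod handle (12 mm diameter, 84 mm long, along the machine's x) at the tray's end away from the spout; 159 mm from the hinge along the tray and 20 mm above the hinge axis; 29 mm free between it and the tray's end wall. Lift it on an arc about the hinge; it may turn between the fingers. Axes as tray_spout.
- ball_f0_center (a point): centre of a hard-baked brown biscuit ball, 24 mm diameter, 10 g, in the front row (nearest the spout), place 1 of 3 along the row
- ball_f1_center (a point): centre of a hard-baked brown biscuit ball, 24 mm diameter, 10 g, in the front row (nearest the spout), place 2 of 3 along the row
- ball_f2_center (a point): centre of a hard-baked brown biscuit ball, 24 mm diameter, 10 g, in the front row (nearest the spout), place 3 of 3 along the row
- ball_m0_center (a point): centre of a hard-baked brown biscuit ball, 24 mm diameter, 10 g, in the middle row (behind the front row), place 1 of 3 along the row
- ball_m1_center (a point): centre of a hard-baked brown biscuit ball, 24 mm diameter, 10 g, in the middle row (behind the front row), place 2 of 3 along the row
- ball_m2_center (a point): centre of a hard-baked brown biscuit ball, 24 mm diameter, 10 g, in the middle row (behind the front row), place 3 of 3 along the row
- ball_b0_center (a point): centre of a hard-baked brown biscuit ball, 24 mm diameter, 10 g, in the back row (behind the front row), place 1 of 3 along the row
- ball_b1_center (a point): centre of a hard-baked brown biscuit ball, 24 mm diameter, 10 g, in the back row (behind the front row), place 2 of 3 along the row
- ball_b2_center (a point): centre of a hard-baked brown biscuit ball, 24 mm diameter, 10 g, in the back row (behind the front row), place 3 of 3 along the row
- jar: bystander: closed glass jar, 56 mm diameter, 85 mm high, origin at its foot
- brush: bystander: brush lying on the table
- bowl: bystander: white bowl, 90 mm diameter, 40 mm high, origin at its foot
- spare_lid: bystander: loose wooden lid, 92 mm diameter, 8 mm thick, lying flat, origin at its underside
There are look-alikes about, which are no part of the job. Leave any turquoise look-alike of the part that bears ball_f1_center alone.

How it is judged (in metres and radians):
On the way, in this order (a step that is already met when the one before it is completed fails the run):
1. the open cup is clicked in under the spout, with the tray still flat (value of joint wheel between -0.1 and 0.1 rad and value of joint tray below 0.05 rad), for 0.2 s.
2. the three front balls are in the open cup, under the spout (horizontal distance between each of ball_f0_center, ball_f1_center, ball_f2_center and cup_floor below 0.041 m and z of ball_f0_center in the frame of cup_floor between 0.004 and 0.044 m and z of ball_f1_center in the frame of cup_floor between 0.004 and 0.044 m and z of ball_f2_center in the frame of cup_floor between 0.004 and 0.044 m and value of joint wheel between -0.15 and 0.15 rad), for 0.2 s.
At the end, for the whole second after the job is handed in: The three front balls lie inside the open cup below its rim; the six other balls are still in the tray's two rear grooves; the tray is flat (within 0.04 rad); the wheel is at rest one click clockwise of the spout (joint -1.2566, within 0.1 rad) (horizontal distance between each of ball_f0_center, ball_f1_center, ball_f2_center and cup_floor below 0.041 m and z of ball_f0_center in the frame of cup_floor between 0.004 and 0.044 m and z of ball_f1_center in the frame of cup_floor between 0.004 and 0.044 m and z of ball_f2_center in the frame of cup_floor between 0.004 and 0.044 m and y of each of ball_m0_center, ball_m1_center, ball_m2_center, ball_b0_center, ball_b1_center, ball_b2_center in the frame of tray_spout below -0.06 m and z of each of ball_m0_center, ball_m1_center, ball_m2_center, ball_b0_center, ball_b1_center, ball_b2_center in the frame of tray_spout above 0.01 m and value of joint wheel between -1.3566 and -1.1566 rad and value of joint tray below 0.04 rad and velocity of joint wheel between -0.05 and 0.05 rad/s); the robot touches nothing.
It fails at once if a ball of the two rear rows leaves its groove towards the spout (y of any of ball_m0_center, ball_m1_center, ball_m2_center in the frame of tray_spout above -0.058 m or y of any of ball_b0_center, ball_b1_center, ball_b2_center in the frame of tray_spout above -0.086 m).
It fails at once if a thing beside the machine is displaced by more than 30 mm (distance of any of jar, brush, bowl, spare_lid from where it was at the start of the episode above 0.03 m).
It also fails if it takes over 72 s, if anything falls off the work surface, if the arm or the gripper's body presses on something with over 40 N, if the wrist force passes 120 N, or if a joint passes its speed limit or range.

## Working session

There is one attempt and no reset: what is moved stays moved. The work goes in short steps, Python scripts to look and compute and a tool call to move; the robot and the scene stay as the last step left them, time stands still between calls to the robot, and variables do not carry over. Pictures are saved under pics/ and viewed, at most 10 in all, crops included, and the job is handed in when it is done.

Besides the shell and the picture viewer there is one more tool, called after "Call:" as a command line: name --argument value ..., lists and objects as JSON in quotes. send_rows: Moves the arm, as the interface text tells. Its arguments: {"type":"object","properties":{"xyz":{"type":"array"},"angular":{"type":"array"},"grip":{"type":"array"}},"required":["xyz","angular","grip"]}

```bash
mkdir -p pics; ls; python3 - <<'E'
from plant import ctrl
import cv2,json
o=ctrl.get_obs();print({k:o[k] for k in('clock','eef_pos','tool_rot','opening','contact_force')})
for n in("scene","top"):
    im=ctrl.get_image(n);cv2.imwrite(f"pics/{n}0.png",im);c=ctrl.get_calibration(n);print(n,c)
E
```

```text
pics
{'clock': 0.0, 'eef_pos': array([224.91457773, 501.32527463, 204.34761503]), 'tool_rot': array([-3.13945862e+00, -2.04156849e-04,  2.71979478e+00]), 'opening': 0.9971466010447275, 'contact_force': array([ 0.19175724, -0.1945731 , -0.53027946])}
scene {'vertical_fov': 49.49231928281, 'cx': 276.8047872595913, 'cy': 210.46322813924886, 'dist': array([-0.0141654,  0.       ,  0.       ,  0.       ,  0.       ]), 'R': array([[ 0.56884522,  0.82243616,  0.0037252 ],
       [ 0.66451679, -0.45694067, -0.59128898],
       [-0.48459524,  0.33882737, -0.80645116]]), 't': array([-293.92515624, -304.98865302, 1260.99979439])}
top {'vertical_fov': 51.455448512152444, 'cx': 273.9883846744588, 'cy': 206.05815458923848, 'dist': array([-0.0268342,  0.       ,  0.       ,  0.       ,  0.       ]), 'R': array([[ 0.01220358, -0.99958958,  0.02591814],
       [-0.98742438, -0.01613279, -0.15726676],
       [ 0.15762035, -0.02367299, -0.98721599]]), 't': array([-55.35817565, 565.4729323 , 770.49800532])}
```

View pics/top0.png

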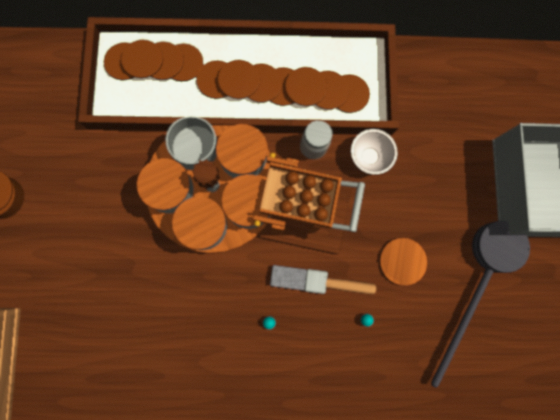

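View pics/scene0.png

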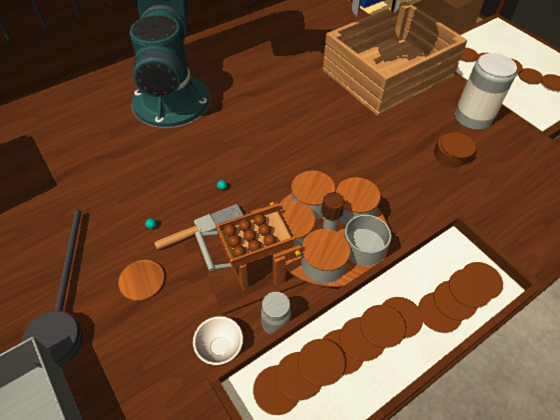

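Top view: the knob is near (205,175), the open cup at (191,140), the lidded cup under the spout at (248,200), and the rod near (357,205). The open cup is two clicks counter-clockwise, so it needs two clicks clockwise. The turquoise balls at (269,323) and (368,320) are look-alikes and I'll leave them alone. The brown balls in the tray are the real ones.

```bash
cat > h.py <<'E'
import numpy as np,cv2
from plant import ctrl
def K(c):
    f=210/np.tan(np.radians(c['vertical_fov'])/2);return np.array([[f,0,c['cx']],[0,f,c['cy']],[0,0,1]])
def ray(c,uv,z):
    p=cv2.undistortPoints(np.array([[uv]],float),K(c),c['dist'])[0,0]
    d=c['R'].T@np.array([*p,1]);o=-c['R'].T@c['t'];return (o+d*(z-o[2])/d[2])[:2]
def pix(c,X):
    return cv2.projectPoints(np.array(X,float).reshape(-1,1,3),cv2.Rodrigues(c['R'])[0],c['t'],K(c),c['dist'])[0][:,0]
E
python3 - <<'E'
from h import *
a=cv2.imread('pics/top0.png')[110:260,130:370];cv2.imwrite('pics/topc.png',cv2.resize(a,None,fx=3.3333,fy=3.3333,interpolation=cv2.INTER_CUBIC))
a=cv2.imread('pics/scene0.png')[160:290,190:400];cv2.imwrite('pics/scenec.png',cv2.resize(a,None,fx=3.8,fy=3.8,interpolation=cv2.INTER_CUBIC))
E
```

```text
(no output)
```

View pics/topc.png

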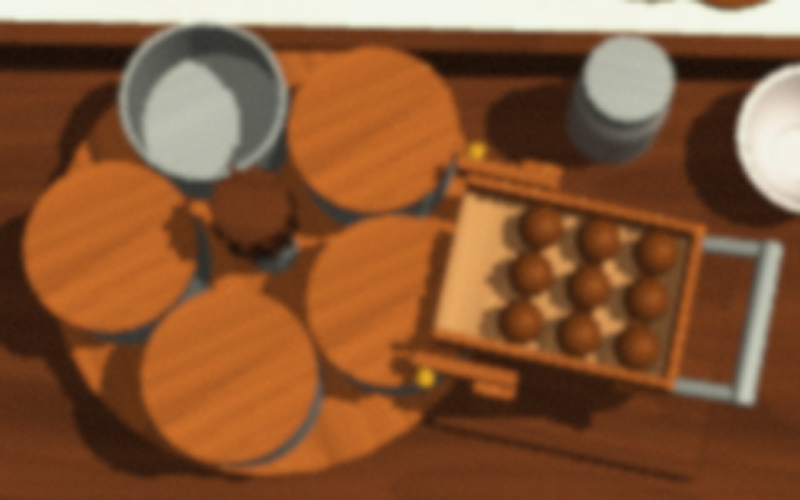

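View pics/scenec.png

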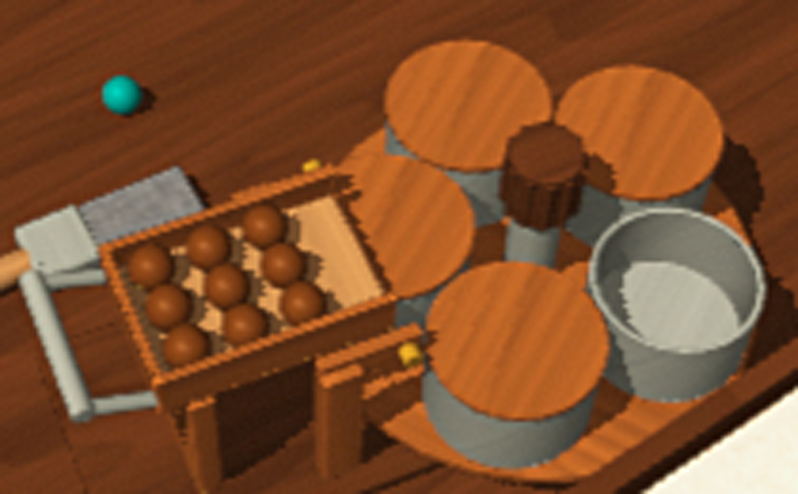

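The crops show the knob top at (253,203), rod ends at (770,243) and (745,402), and yellow hinge pins at (477,150) and (427,378), all in top-crop pixels. I'll turn these into positions using both views.

```bash
python3 - <<'E'
from h import *
ct,cs=ctrl.get_calibration('top'),ctrl.get_calibration('scene')
T=lambda u,v:(130+(u+.5)/3.3333-.5,110+(v+.5)/3.3333-.5)
S=lambda u,v:(190+(u+.5)/3.8-.5,160+(v+.5)/3.8-.5)
P={'knobT':(T(253,203),147),'l1':(T(375,130),97),'l2':(T(112,248),97),'l3':(T(232,377),97),'open':(T(204,100),92),
'rodA':(T(768,243),132),'rodB':(T(746,402),132),'pinA':(T(477,150),108),'pinB':(T(427,378),108),'f1':(T(531,272),128)}
Q={'knobT':(S(546,150),147),'l1':(S(517,340),97),'l2':(S(640,132),97),'l3':(S(468,105),97),'open':(S(677,280),92),
'rodA':(S(80,410),132),'rodB':(S(35,280),132),'pinA':(S(410,354),108),'pinB':(S(311,167),108),'f1':(S(284,265),128)}
R={}
for n in P:
    a=ray(ct,*P[n]);b=ray(cs,*Q[n]);R[n]=(a+b)/2;print(n,a.round(1),b.round(1))
k=np.deg2rad(72)
# axis & phase from cups: open at phi, l1 -72, l2 +72, l3 +144
A=[];B=[]
names=['open','l1','l2','l3'];ang=[0,-k,k,2*k]
for n,t in zip(names,ang):
    c,s=80*np.cos(t),80*np.sin(t)
    A+=[[1,0,c,-s],[0,1,s,c]];B+=list(R[n])
x,res,_,_=np.linalg.lstsq(np.array(A),np.array(B),rcond=None);print(x,np.hypot(*x[2:]),res)
W=x[:2];phi=np.arctan2(x[3],x[2])
rod=(R['rodA']+R['rodB'])/2;pin=(R['pinA']+R['pinB'])/2
for n,v in(('rod',rod),('pin',pin)):
    d=v-W;print(n,v,np.hypot(*d),np.arctan2(d[1],d[0]))
print('phi open',phi,'W',W)
E
```

```text
knobT [607.6  69. ] [605.1  69.9]
l1 [661.   12.1] [663.3  11. ]
l2 [594.  149.2] [597.2 148.6]
l3 [526.5  83.3] [529.   82.7]
open [677.5 105.1] [679.6 103.8]
rodA [ 595.2 -190.8] [ 593.4 -195. ]
rodB [ 513.7 -178.1] [ 518.2 -177.2]
pinA [647.8 -42.5] [644.6 -42.1]
pinB [526.3 -18.3] [522.3 -17.4]
f1 [578.8 -70.3] [577.4 -70.9]
[6.06604551e+02 6.93013949e+01 9.00334759e-01 4.38807866e-01] 1.0015762682548521 [0.13944705]
rod [ 555.12389036 -185.28157123] 259.7359139611994 -1.770321409915044
pin [585.24785473 -30.06422883] 101.63481504281782 -1.7825059865277537
phi open 0.45350316708423777 W [606.60455063  69.30139485]
```

```bash
cat >> h.py <<'E'
def tool(target,o=None):
    "shift in tool cm to reach world target (mm), and current state"
    o=o or ctrl.get_obs();y=o['tool_rot'][2]
    d=(np.array(target)-o['eef_pos'])/10
    x=np.array([np.cos(y),np.sin(y),0]);yy=np.array([np.sin(y),-np.cos(y),0])
    print('t',round(o['clock'],2),'pos',o['eef_pos'].round(1),'rpy',o['tool_rot'].round(3),'F',np.round(o['contact_force'],1),'open',round(o['opening']*94,1),'grip',np.round(o['grasp_force'],1),'q6',round(o['qpos'][5],2))
    print('shift cm',np.round([d@x,d@yy,-d[2]],2),'len mm',np.linalg.norm(d)*10)
E
python3 -c "
from h import *
tool([606.5,69.4,170])"
```

```text
t 0.1 pos [224.9 501.4 204.4] rpy [-3.14 -0.    2.72] F [ 0.5 -0.2 -0.3] open 94.1 grip 0.0 q6 -0.1
shift cm [-52.5  -23.79   3.44] len mm 577.3852232003032
```

Call:
send_rows --xyz '[[-5.25,-2.38,0],[-5.25,-2.38,0],[-5.25,-2.38,0],[-5.25,-2.38,0],[-5.25,-2.38,0.5],[-5.25,-2.38,0.5],[-5.25,-2.38,0.5],[-5.25,-2.38,0.5],[-5.25,-2.38,0.5],[-5.25,-2.38,0.5]]' --angular '[[0,0,0],[0,0,0],[0,0,0],[0,0,0],[0,0,0],[0,0,0],[0,0,0],[0,0,0],[0,0,0],[0,0,0]]' --grip '[7,7,7,7,7,7,7,7,7,7]'

```text
clock: 1.35
eef_pos: [607.5, 68.2, 174.7]
tool_rot: [-3.142, -0.001, 2.72]
contact_force: [0.3, 1.1, -0.1]
opening: 0.744
grasp_force: 0.0
```

```bash
python3 -c "
from h import *
im=ctrl.get_image('wrist');cv2.imwrite('pics/w1.png',im)
tool([606.5,69.4,110]);print(pix(ctrl.get_calibration('wrist'),[[606.5,69.4,147]]))"
```

```text
t 1.4 pos [611.   61.7 172.5] rpy [-3.137e+00  2.000e-03  2.713e+00] F [ 2.2 -2.2 -1.4] open 70.0 grip 0.0 q6 -1.13
shift cm [0.73 0.52 6.25] len mm 63.13750118749447
[[286.13753297 228.89208756]]
```

View pics/w1.png

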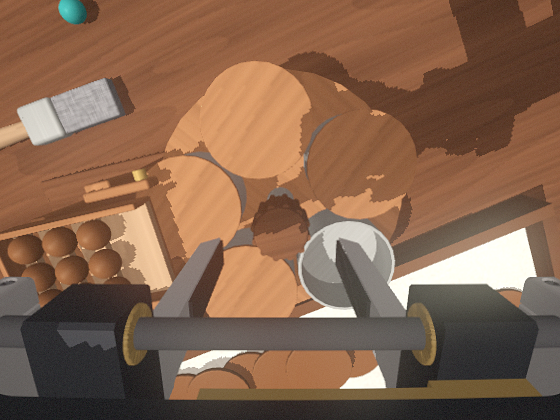

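The wrist view shows the knob at about (280,222), between the fingers and close to the projected (286,229). The arm was still settling when I read its pose, so I'll let it settle before descending.

Call:
send_rows --xyz '[[0,0,0],[0,0,0],[0,0,0]]' --angular '[[0,0,0],[0,0,0],[0,0,0]]' --grip '[7,7,7]'

```text
clock: 1.78
eef_pos: [606.2, 71.1, 176.0]
tool_rot: [3.141, 0.0, 2.722]
contact_force: [-0.3, -0.2, 0.0]
opening: 0.743
grasp_force: 0.0
```

```bash
python3 -c "
from h import *
tool([606.5,69.4,110])"
```

```text
t 1.77 pos [606.2  71.1 176. ] rpy [3.141 0.    2.722] F [-0.3 -0.2  0. ] open 69.8 grip 0.0 q6 -1.13
shift cm [-0.1  -0.14  6.6 ] len mm 66.0683575850153
```

Call:
send_rows --xyz '[[-0.1,-0.14,1.6],[0,0,2],[0,0,2],[0,0,1],[0,0,0],[0,0,0],[0,0,0],[0,0,0],[0,0,0],[0,0,0]]' --angular '[[0,0,0],[0,0,0],[0,0,0],[0,0,0],[0,0,0],[0,0,0],[0,0,0],[0,0,0],[0,0,0],[0,0,0]]' --grip '[7,7,7,7,7,3,3,3,3,3]'

```text
clock: 3.02
eef_pos: [607.8, 69.0, 110.1]
tool_rot: [3.139, 0.001, 2.72]
contact_force: [2.4, 4.1, 1.7]
opening: 0.422
grasp_force: 30.0
```

Call:
send_rows --xyz '[[0,0,0],[0,0,0],[0,0,0],[0,0,0],[0,0,0],[0,0,0],[0,0,0],[0,0,0],[0,0,0],[0,0,0]]' --angular '[[0,0,0.12],[0,0,0.12],[0,0,0.12],[0,0,0.12],[0,0,0.12],[0,0,0.12],[0,0,0.12],[0,0,0.12],[0,0,0.12],[0,0,0.12]]' --grip '[3,3,3,3,3,3,3,3,3,3]'

```text
clock: 4.28
eef_pos: [606.2, 68.0, 110.1]
tool_rot: [-3.14, 0.0, 1.517]
contact_force: [-3.3, 1.2, 2.4]
opening: 0.418
grasp_force: 30.0
```

Call:
send_rows --xyz '[[0,0,0],[0,0,0],[0,0,0],[0,0,0],[0,0,0],[0,0,0],[0,0,0],[0,0,0],[0,0,0],[0,0,0]]' --angular '[[0,0,0.12],[0,0,0.12],[0,0,0.12],[0,0,0.12],[0,0,0.12],[0,0,0.12],[0,0,0.12],[0,0,0.12],[0,0,0.07],[0,0,0]]' --grip '[3,3,3,3,3,3,3,3,3,3]'

```text
clock: 5.52
eef_pos: [604.9, 68.8, 110.1]
tool_rot: [-3.139, 0.004, 0.49]
contact_force: [-6.0, 3.9, 4.6]
opening: 0.419
grasp_force: 30.0
```

```bash
python3 -c "
from h import *
tool([606.5,69.4,110])
im=ctrl.get_image('top');cv2.imwrite('pics/top1.png',cv2.resize(im[110:260,130:370],None,fx=3.3333,fy=3.3333,interpolation=cv2.INTER_CUBIC))"
```

```text
t 5.53 pos [604.9  68.8 110.1] rpy [-3.139  0.004  0.49 ] F [-6.   3.9  4.6] open 39.4 grip 30.0 q6 1.1
shift cm [0.17 0.02 0.01] len mm 1.732246763706701
```

View pics/top1.png

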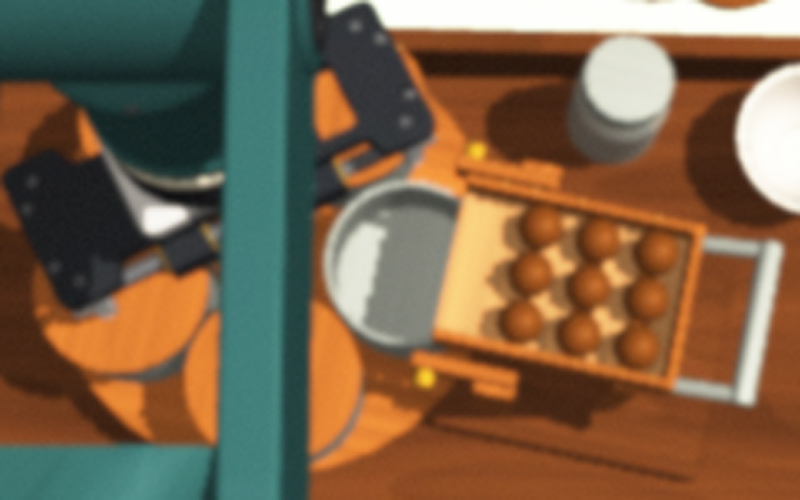

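The open cup now stands centred under the spout, at (410,265). I'll release the knob, rise, and move to the rod.

Call:
send_rows --xyz '[[0,0,0],[0,0,0],[0,0,0],[0,0,-2],[0,0,-4],[0,0,-4],[0,0,-1],[0,0,0],[0,0,0]]' --angular '[[0,0,0],[0,0,0],[0,0,0],[0,0,0],[0,0,0],[0,0,0.17],[0,0,0.17],[0,0,0.17],[0,0,0.18]]' --grip '[7,7,7,7,7,5,5,4,3]'

```text
clock: 6.7
eef_pos: [607.2, 67.7, 219.7]
tool_rot: [3.141, -0.0, -0.206]
contact_force: [0.2, -0.2, -0.2]
opening: 0.357
grasp_force: 0.0
```

```bash
python3 -c "
from h import *
tool([555,-186.5,220])"
```

```text
t 6.7 pos [607.2  67.7 219.7] rpy [ 3.141 -0.    -0.206] F [ 0.2 -0.2 -0.2] open 33.5 grip 0.0 q6 1.8
shift cm [ 0.1  25.95 -0.03] len mm 259.5350415346692
```

Call:
send_rows --xyz '[[0,4.3,0],[0,4.3,0],[0,4.3,0],[0,4.3,0],[0,4.3,0],[0.1,4.4,0],[0,0,2],[0,0,2],[0,0,0],[0,0,0]]' --angular '[[0,0,0],[0,0,0],[0,0,0],[0,0,0],[0,0,0],[0,0,0],[0,0,0],[0,0,0],[0,0,0],[0,0,0]]' --grip '[3,3,3,3,3,3,3,3,3,3]'

```text
clock: 7.95
eef_pos: [556.9, -186.1, 180.2]
tool_rot: [3.141, -0.001, -0.2]
contact_force: [1.0, 0.1, 0.2]
opening: 0.321
grasp_force: 0.0
```

```bash
python3 -c "
from h import *
tool([554.5,-186.3,109])
c=ctrl.get_calibration('wrist');im=ctrl.get_image('wrist');cv2.imwrite('pics/w2.png',im)
u=np.array([np.cos(-.203),np.sin(-.203)]);P=[[*(np.array([554.5,-186.3])+s*u),128] for s in(-42,0,42)]
print(pix(c,P))"
```

```text
t 7.95 pos [ 556.9 -186.1  180.2] rpy [ 3.141e+00 -1.000e-03 -2.000e-01] F [1.  0.1 0.2] open 30.1 grip 0.0 q6 1.35
shift cm [-0.23  0.06  7.12] len mm 71.27069510464494
[[280.3622807  276.57659894]
 [280.57954126 228.08963558]
 [280.81507526 175.0093758 ]]
```

View pics/w2.png

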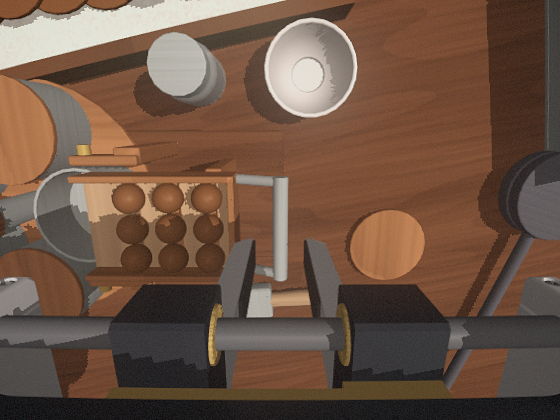

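The rod sits at columns 274–288, with its middle at (281,229), which matches the projection. I'll descend and grip it.

Call:
send_rows --xyz '[[-0.2,0.05,2],[0,0,2],[0,0,2],[0,0,1.1],[0,0,0],[0,0,0],[0,0,0],[0,0,0],[0,0,0]]' --angular '[[0,0,0],[0,0,0],[0,0,0],[0,0,0],[0,0,0],[0,0,0],[0,0,0],[0,0,0],[0,0,0]]' --grip '[3,3,3,3,3,1,1,1,1]'

```text
clock: 9.12
eef_pos: [555.1, -186.3, 109.5]
tool_rot: [3.141, -0.002, -0.2]
contact_force: [0.4, 0.5, 2.0]
opening: 0.118
grasp_force: 30.0
```

Call:
send_rows --xyz '[[0,-0.05,-0.32],[0,-0.05,-0.32],[0,-0.06,-0.32],[0,-0.06,-0.31],[0,-0.06,-0.31],[0,-0.08,-0.31],[0,-0.08,-0.31],[0,-0.09,-0.31],[0,-0.09,-0.31],[0,-0.09,-0.3]]' --angular '[[0,0,0],[0,0,0],[0,0,0],[0,0,0],[0,0,0],[0,0,0],[0,0,0],[0,0,0],[0,0,0],[0,0,0]]' --grip '[1,1,1,1,1,1,1,1,1,1]'

```text
clock: 10.38
eef_pos: [556.3, -179.8, 140.0]
tool_rot: [3.14, -0.001, -0.2]
contact_force: [3.7, -2.8, -3.3]
opening: 0.117
grasp_force: 30.0
```

Call:
send_rows --xyz '[[0,-0.07,-0.19],[0,-0.07,-0.19],[0,-0.07,-0.19],[0,-0.07,-0.19],[0,-0.08,-0.19],[0,-0.08,-0.18],[0,-0.08,-0.18],[0,-0.08,-0.18],[0,0,0],[0,0,0]]' --angular '[[0,0,0],[0,0,0],[0,0,0],[0,0,0],[0,0,0],[0,0,0],[0,0,0],[0,0,0],[0,0,0],[0,0,0]]' --grip '[1,1,1,1,1,1,1,1,1,1]'

```text
clock: 11.62
eef_pos: [557.4, -174.4, 155.2]
tool_rot: [3.14, -0.002, -0.201]
contact_force: [2.3, -4.7, -1.6]
opening: 0.118
grasp_force: 30.0
```

Call:
send_rows --xyz '[[0,0,0],[0,0,0],[0,0,0],[0,0,0],[0,0,0],[0,0,0],[0,0,0],[0,0,0]]' --angular '[[0,0,0],[0,0,0],[0,0,0],[0,0,0],[0,0,0],[0,0,0],[0,0,0],[0,0,0]]' --grip '[1,1,1,1,1,1,1,1]'

```text
clock: 12.62
eef_pos: [557.4, -174.4, 155.2]
tool_rot: [3.14, -0.002, -0.201]
contact_force: [3.2, -4.2, -0.9]
opening: 0.116
grasp_force: 30.0
```

```bash
python3 -c "
from h import *
tool([554.5,-186.3,109])
a=ctrl.get_image('scene')[160:290,190:400]
b=ctrl.get_image('wrist')
cv2.imwrite('pics/s3.png',np.hstack([cv2.resize(a,(485,300),interpolation=cv2.INTER_CUBIC),cv2.resize(b[100:400,:315],(315,300))]))"
```

```text
t 12.62 pos [ 557.4 -174.4  155.2] rpy [ 3.14e+00 -2.00e-03 -2.01e-01] F [ 3.2 -4.2 -0.9] open 10.9 grip 30.0 q6 1.37
shift cm [-0.05  1.22  4.62] len mm 47.7945913788768
```

View pics/s3.png

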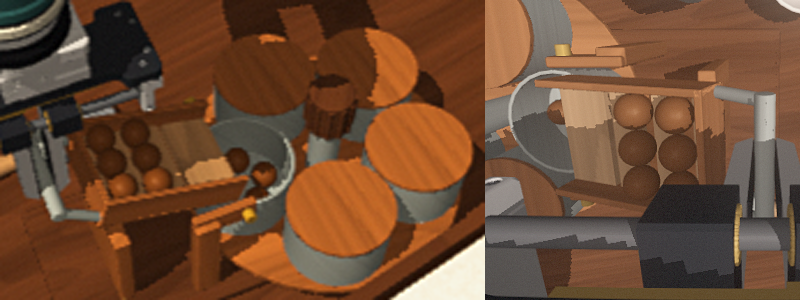

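All six rear balls are still in their grooves and the front row has emptied. Two balls are visible in the cup and the third is hidden under the spout. I'll lower the tray along the reverse arc and release it.

Call:
send_rows --xyz '[[0,0.15,0.37],[0,0.15,0.37],[0,0.15,0.37],[0,0.15,0.38],[0,0.09,0.3],[0,0.09,0.31],[0,0.09,0.31],[0,0.08,0.31],[0,0.08,0.31],[0,0.06,0.31]]' --angular '[[0,0,0],[0,0,0],[0,0,0],[0,0,0],[0,0,0],[0,0,0],[0,0,0],[0,0,0],[0,0,0],[0,0,0]]' --grip '[1,1,1,1,1,1,1,1,1,1]'

```text
clock: 13.98
eef_pos: [555.3, -184.5, 121.6]
tool_rot: [3.141, -0.002, -0.2]
contact_force: [3.5, -5.0, -0.1]
opening: 0.116
grasp_force: 30.0
```

Call:
send_rows --xyz '[[0,0.06,0.31],[0,0.06,0.32],[0,0.05,0.3],[0,0.02,0.25],[0,0,0],[0,0,0]]' --angular '[[0,0,0],[0,0,0],[0,0,0],[0,0,0],[0,0,0],[0,0,0]]' --grip '[1,1,1,1,1,1]'

```text
clock: 14.72
eef_pos: [554.9, -186.3, 109.7]
tool_rot: [3.141, -0.001, -0.2]
contact_force: [2.9, -5.0, -0.2]
opening: 0.117
grasp_force: 30.0
```

Call:
send_rows --xyz '[[0,0,0],[0,0,0],[0,0,0],[0,0,-2],[0,0,-3],[0,0,-4],[0,0,-1.5],[0,0,0],[0,0,0]]' --angular '[[0,0,0],[0,0,0],[0,0,0],[0,0,0],[0,0,0],[0,0,0],[0,0,0],[0,0,0],[0,0,0]]' --grip '[3,3,3,3,3,3,3,3,3]'

```text
clock: 15.85
eef_pos: [553.7, -185.3, 212.2]
tool_rot: [-3.141, 0.004, -0.2]
contact_force: [-0.6, 0.5, -0.6]
opening: 0.32
grasp_force: 0.0
```

```bash
python3 -c "
from h import *
tool([606.5,69.4,215])"
```

```text
t 15.85 pos [ 553.7 -185.3  212.2] rpy [-3.141  0.004 -0.2  ] F [-0.6  0.5 -0.6] open 30.1 grip 0.0 q6 1.35
shift cm [  0.11 -26.02  -0.28] len mm 260.1717368961367
```

Call:
send_rows --xyz '[[0,-5.2,0],[0,-5.2,0],[0,-5.2,0],[0,-5.2,0],[0.1,-5.2,0],[0,0,0],[0,0,0],[0,0,0],[0,0,0],[0,0,0]]' --angular '[[0,0,0],[0,0,0],[0,0,0],[0,0,0],[0,0,0],[0,0,-0.18],[0,0,-0.18],[0,0,-0.18],[0,0,-0.18],[0,0,-0.18]]' --grip '[5,5,5,7,7,7,7,7,7,7]'

```text
clock: 17.1
eef_pos: [606.2, 68.9, 211.7]
tool_rot: [-3.139, 0.003, 0.706]
contact_force: [0.5, -0.5, 0.1]
opening: 0.746
grasp_force: 0.0
```

Call:
send_rows --xyz '[[0,0,1],[0,0,1],[0,0,0],[0,0,0]]' --angular '[[0,0,0],[0,0,0],[0,0,0],[0,0,0]]' --grip '[7,7,7,7]'

```text
clock: 17.6
eef_pos: [607.2, 68.8, 194.1]
tool_rot: [-3.141, 0.0, 0.699]
contact_force: [-0.2, 0.1, 0.7]
opening: 0.744
grasp_force: 0.0
```

```bash
python3 -c "
from h import *
tool([606.5,69.4,110])
a=ctrl.get_image('top')[110:260,130:370];b=ctrl.get_image('wrist')
cv2.imwrite('pics/m4.png',np.hstack([cv2.resize(a,(448,280),interpolation=cv2.INTER_CUBIC),cv2.resize(b,(352,280))]))"
```

```text
t 17.6 pos [607.2  68.8 194.1] rpy [-3.141  0.     0.699] F [-0.2  0.1  0.7] open 69.9 grip 0.0 q6 0.89
shift cm [-0.01 -0.09  8.41] len mm 84.13996917564582
```

View pics/m4.png

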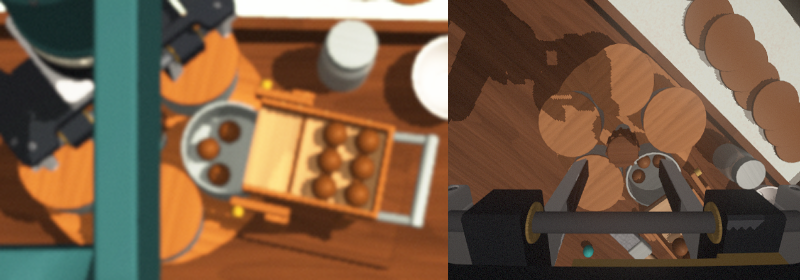

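The tray is flat with the six rear balls in place. Two balls show in the cup at (229,131) and (207,149), and the third is hidden under the spout edge. I see no loose ball on the table. Next I'll grip the knob and turn one click clockwise.

Call:
send_rows --xyz '[[0,-0.09,2.4],[0,0,2.5],[0,0,2.5],[0,0,1],[0,0,0],[0,0,0],[0,0,0],[0,0,0],[0,0,0]]' --angular '[[0,0,0],[0,0,0],[0,0,0],[0,0,0],[0,0,0],[0,0,0],[0,0,0],[0,0,0],[0,0,0]]' --grip '[7,7,7,7,7,3,3,3,3]'

```text
clock: 18.82
eef_pos: [606.7, 69.9, 111.0]
tool_rot: [-3.141, -0.001, 0.7]
contact_force: [-0.9, 0.9, 1.8]
opening: 0.424
grasp_force: 30.0
```

Call:
send_rows --xyz '[[0,0,0],[0,0,0],[0,0,0],[0,0,0],[0,0,0],[0,0,0],[0,0,0],[0,0,0],[0,0,0],[0,0,0]]' --angular '[[0,0,0.05],[0,0,0.08],[0,0,0.08],[0,0,0.08],[0,0,0.08],[0,0,0.08],[0,0,0.08],[0,0,0.08],[0,0,0.08],[0,0,0.08]]' --grip '[3,3,3,3,3,3,3,3,3,3]'

```text
clock: 20.08
eef_pos: [606.8, 69.6, 111.1]
tool_rot: [-3.141, -0.001, -0.072]
contact_force: [-0.5, 0.4, 1.8]
opening: 0.422
grasp_force: 30.0
```

Call:
send_rows --xyz '[[0,0,0],[0,0,0],[0,0,0],[0,0,0],[0,0,0],[0,0,0],[0,0,0],[0,0,0],[0,0,0],[0,0,0]]' --angular '[[0,0,0.08],[0,0,0.08],[0,0,0.08],[0,0,0.08],[0,0,0.08],[0,0,0.08],[0,0,0.01],[0,0,0],[0,0,0],[0,0,0]]' --grip '[3,3,3,3,3,3,3,3,3,3]'

```text
clock: 21.32
eef_pos: [606.7, 69.4, 111.1]
tool_rot: [-3.141, -0.001, -0.56]
contact_force: [-2.3, -1.2, 5.8]
opening: 0.422
grasp_force: 30.0
```

Call:
send_rows --xyz '[[0,0,0],[0,0,0],[0,0,0],[0,0,-2],[0,0,-3],[0,0,-4],[0,0,-4],[0,0,0],[0,0,0],[0,0,0]]' --angular '[[0,0,0],[0,0,0],[0,0,0],[0,0,0],[0,0,0],[0,0,0],[0,0,0],[0,0,0],[0,0,0],[0,0,0]]' --grip '[7,7,7,7,7,7,7,7,7,7]'

```text
clock: 22.58
eef_pos: [605.8, 69.5, 237.8]
tool_rot: [3.139, 0.004, -0.56]
contact_force: [0.6, 0.0, 0.4]
opening: 0.745
grasp_force: 0.0
```

```bash
python3 -c "
from h import *
tool([606.5,69.4,110])
a=ctrl.get_image('top')[110:260,130:370];b=ctrl.get_image('scene')[140:320,160:420]
cv2.imwrite('pics/m5.png',np.hstack([cv2.resize(a,(400,300),interpolation=cv2.INTER_CUBIC),cv2.resize(b,(400,300))]))"
```

```text
t 22.57 pos [605.8  69.5 237.8] rpy [ 3.139  0.004 -0.56 ] F [0.6 0.  0.4] open 70.0 grip 0.0 q6 2.15
shift cm [ 0.07 -0.03 12.78] len mm 127.82293007234146
```

View pics/m5.png

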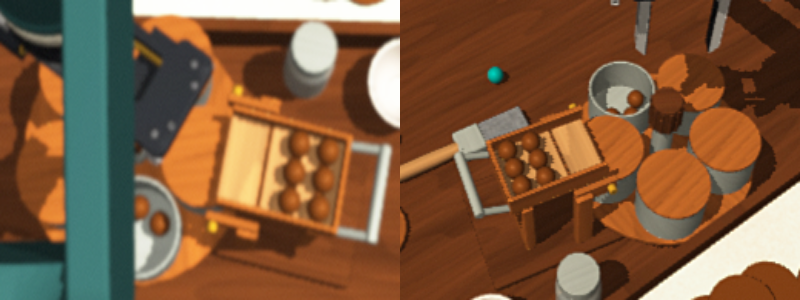

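The tray is flat and the cup is one click past the spout. At least two balls are visible in the cup, and the arm hides the rest. I've used all ten picture views, so I'll back the arm off and check the cup angle and ball count numerically.

Call:
send_rows --xyz '[[-2.65,-4.25,0],[-2.65,-4.25,0],[-2.65,-4.25,0],[-2.65,-4.25,0],[-2.65,-4.25,0],[-2.65,-4.25,0],[0,0,0],[0,0,0]]' --angular '[[0,0,0],[0,0,0],[0,0,0],[0,0,0],[0,0,0],[0,0,0],[0,0,0],[0,0,0]]' --grip '[7,7,7,7,7,7,7,7]'

```text
clock: 23.68
eef_pos: [611.4, 360.9, 239.4]
tool_rot: [-3.141, 0.003, -0.542]
contact_force: [-0.1, 0.0, -0.7]
opening: 0.746
grasp_force: 0.0
```

```bash
python3 -c "
from h import *
tool([606.5,69.4,110])
W=np.array([606.5,69.4]);a0=-1.774-1.2566
C=W+80*np.array([np.cos(a0),np.sin(a0)])
for n in('top','scene'):
    im=ctrl.get_image(n);c=ctrl.get_calibration(n);cv2.imwrite(f'pics/end_{n}.png',im)
    t=np.linspace(0,2*np.pi,60)
    rim=pix(c,[[C[0]+42*np.cos(s),C[1]+42*np.sin(s),92] for s in t]);print(n,'cup px',rim.mean(0).round(1))
    m=np.zeros(im.shape[:2],np.uint8);cv2.fillPoly(m,[rim.astype(np.int32)],255)
    h=cv2.cvtColor(im,cv2.COLOR_BGR2HSV);b=((h[...,1]>110)&(m>0)).astype(np.uint8)
    N,_,st,ce=cv2.connectedComponentsWithStats(b)
    for i in range(1,N):
        if st[i,4]>8: print(st[i],ce[i].round(1),ray(c,ce[i],60).round(1)-C.round(1))
    x0,y0=rim.min(0).astype(int)-6;x1,y1=rim.max(0).astype(int)+6
    print('\n'.join(''.join('#' if s>110 else '+' if s>60 else '.' for s in r) for r in h[y0:y1,x0:x1,1]))
"
```

```text
t 23.68 pos [611.4 360.9 239.4] rpy [-3.141e+00  3.000e-03 -5.420e-01] F [-0.1  0.  -0.7] open 70.2 grip 0.0 q6 2.57
shift cm [14.62 25.22 12.94] len mm 318.9599077746265
top cup px [212.7 222.7]
[208 208  12  12 111] [213.3 213.2] [21.9  3.3]
[220 216  11  12 104] [225.1 221.4] [  7.1 -18.6]
[195 218  12  11 104] [201.  223.1] [ 3.3 25.1]
###########++###############################################
###########++###############################################
###########++###############################################
###########+.+##############################################
###########+.+##############################################
###########..+############++++....++++######################
###########..+#########+++............+++###################
###########..+######+++..................++#################
##########+..+####++.......................++###############
##########+..+##++..........................++##############
##########....+++.............................+#############
#########+.....................................+############
#########+................
[... 4605 characters left out ...]
+...+######
######.........................##########....+######
######.........................+########+....+######
######..........................+######+.....+######
######..............+..........+######+......#######
######...........######+......#######+.......#######
######...........#######+....########+......+#######
######.............+#####+..+#######+.......+#######
######...............++###..######+.........+#######
######+.....+########++......+..............+#######
######+.+#################+.................+#######
#############################...............+#######
###############################+............########
################################+...........########
```

Three balls lie in the cup, and its rim is centred where one click clockwise predicts. Joint 6 is at the edge of its range, so I'll ease it back and hand in.

Call:
send_rows --xyz '[[0,0,0],[0,0,0],[0,0,0],[0,0,0],[0,0,0]]' --angular '[[0,0,-0.15],[0,0,-0.15],[0,0,0],[0,0,0],[0,0,0]]' --grip '[7,7,7,7,7]'

```text
clock: 24.4
eef_pos: [611.6, 361.1, 240.5]
tool_rot: [-3.139, 0.002, -0.243]
contact_force: [-0.6, -0.3, -0.6]
opening: 0.744
grasp_force: 0.0
```

```bash
python3 -c "
from plant import ctrl
print(ctrl.job_done())"
```

```text
the job is handed in; nothing more can be done
None
```

I handed the job in at about 24 s, with no verdict returned: the final images show the three front balls in the open cup one click clockwise of the spout, the tray flat and the six rear balls in their grooves.

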